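# Restock the soldering caddy

### The job

Fill the grey caddy for the next soldering job: stand the flux bottle with the pointed nozzle upright in the deep round cup, put the flanged reel of solder flat over the post, set the eye loupe upright inside the low round ring, and put the square parts box lid up inside the low square frame. Each must sit right down on the floor of its holder. Leave the flat-capped bottle and the roll of tape standing where they are.

Things in the scene. Friction and masses are not known exactly. Their poses are not given: they have to be found in the camera images.
- flux_bottle: Flux bottle: small white plastic bottle, round body 32 mm across and 48 mm tall, shoulder to 54 mm, then a slim pointed steel nozzle up to 71 mm. About 40 g. Loose, stands upright on the table at the start, away from the caddy. Origin: centre of the underside; z up, along its axis.
- solder_reel: Reel of solder: silver winding between two black flanges, 48 mm outside diameter, 30 mm tall, its straight through hole 26 mm in diameter; lies flat with the hole upright. About 120 g. Loose, stands upright on the table at the start, away from the caddy. Origin: centre of the underside; z up, along its axis.
- loupe: Watchmaker-style eye loupe: black round barrel 40 mm across and 26 mm tall, then tapering to 28 mm across at 36 mm height, with a lens on top. About 35 g. Loose, stands upright on the table at the start, away from the caddy. Origin: centre of the underside; z up, along its axis.
- parts_box: Closed square parts box, grey with a white lid, 44 x 44 mm and 26 mm tall, sides along its x and y. About 50 g. Loose, stands upright on the table at the start, away from the caddy. Origin: centre of the underside; z up, along its axis.
- cup_holder: Deep round cup, black, for the flux bottle: inner diameter 56 mm, outer 62 mm, rim 30 mm above the origin. Fixed, on an 80 mm square plate 4 mm thick, one of four in a row along its y, 86 mm apart, order shuffled, in the fixed grey caddy (100 x 366 mm, rim 12 mm above the table). Origin: centre of plate underside, 4 mm above table; z up; plate top, the holder floor, at z = 4 mm.
- post_holder: Upright steel post, for the solder reel: 10 mm in diameter, in the plate's centre, its top 36 mm above the origin. Fixed, on an 80 mm square plate 4 mm thick, one of four in a row along its y, 86 mm apart, order shuffled, in the fixed grey caddy (100 x 366 mm, rim 12 mm above the table). Origin: centre of plate underside, 4 mm above table; z up; plate top, the holder floor, at z = 4 mm.
- ring_holder: Low cork ring, for the loupe: inner diameter 60 mm, outer 68 mm, its top 10 mm above the origin. Fixed, on an 80 mm square plate 4 mm thick, one of four in a row along its y, 86 mm apart, order shuffled, in the fixed grey caddy (100 x 366 mm, rim 12 mm above the table). Origin: centre of plate underside, 4 mm above table; z up; plate top, the holder floor, at z = 4 mm.
- square_holder: Low square wood frame, for the parts box: 68 mm inside, walls 4 mm, top 10 mm above origin, sides along x, y. Fixed, on an 80 mm square plate 4 mm thick, one of four in a row along its y, 86 mm apart, order shuffled, in the fixed grey caddy (100 x 366 mm, rim 12 mm above the table). Origin: centre of plate underside, 4 mm above table; z up; plate top, the holder floor, at z = 4 mm.
- capped_bottle: Look-alike, to be left alone: white bottle 32 mm across with a broad flat cap of about the same width instead of a nozzle, 64 mm tall, about 45 g. Loose, stands upright on the table at the start, away from the caddy. Origin: centre of the underside; z up, along its axis.
- tape_roll: Look-alike, to be left alone: plain amber roll of tape without flanges, 48 mm outside diameter, 40 mm hole, 14 mm tall, about 30 g. Loose, stands upright on the table at the start, away from the caddy. Origin: centre of the underside; z up, along its axis.
Not all that is in view belongs to the job. What is shaped like the post_holder but green or turquoise is not meant. Leave any pink look-alike of the solder_reel alone.

How it is judged:
By the outcome, as a careful person would: the job done as asked, in the order asked, and still so for the second after the job is handed in, with the robot touching nothing.
It also fails if it takes over 109 s, if anything falls off the work surface, if the arm or the gripper's body presses on something with over 40 N, if the wrist force passes 120 N, or if a joint passes its speed limit or range.

### The arm

A 6-joint arm with a two-finger parallel gripper is mounted at the origin on the work surface. World frame = base frame: x ahead of the robot, y to its left, z up, the work surface at z = 0. Lengths are in m, angles in rad, forces in N, time in s.
With the tool pointing down it reaches from about 0.35 to 0.975 m from the base axis. Payload 4.9 kg.
Tool frame: the origin (TCP) lies on the centre line of the jaws, within the pads' length; the fingertips stand 22 mm ahead of it and the grasp point (between the pads) lies 3 mm ahead of it (manip.tcp_to_tips is the distance from the TCP to the fingertips, in m); z points along the fingers, x is the direction in which the jaws open and shut, and the axes are right-handed (so a half turn about z gives the same grasp; the last joint's range is limited). The gripper opens to 85 mm and grips with 20 to 120 N. Pads are 22 mm wide; open, the fingers measure 114 mm over their backs; the gripper's body (76 mm by 85 mm) begins 54 mm behind the grasp point. The pads swing forward as they close: fully open they stand 13 mm farther back than shut.
Start: joints at [1.068, 0.053, 1.613, -0, 1.476, -0.119], TCP at [0.234, 0.58, 0.253] pointing down, gripper open.
Joint ranges: [-3.01, 3.01], [-1.01, 2.22], [0.06, 2.58], [-1.02, 4.17], [0.09, 2.62], [-3.14, 3.14]. Speed limits (rad/s): [2.57, 2.57, 3.14, 3.14, 3.14, 3.14].

### API

Orientations are given as a unit quaternion [w, x, y, z].
In Python, from plant import manip gives the robot as it stands.
- The arm moves only by the shell command python3 -m pendant 'ROWS'. ROWS is a JSON object of lists of equal length, an entry for each row: "linear": the shift along the tool's x, y, z in cm, a list of three; "rotation": the turn, a rotation vector about the tool's x, y, z in degrees, a list of three; "grip": the closure, from 0 (fully open) to 1 (shut). A call has exactly 10 rows; each row is the pose to reach, as a shift and turn from the pose commanded when the call began, along the tool's axes at that moment; what a row does not reach only later rows make up. A row lasts 1/12 s, in which the tool goes at most 41.7 mm and 7.16 degrees, less where a joint would pass 70% of its speed; a pose out of reach is approached as far as the arm can. A call with a gripper value outside its range is refused whole. The fingers move at their own pace and stop on an object; the grip force is fixed at half the most. Time passes only in rows, so rows that repeat a pose let the fingers close, or fill a call up. It gives the time, the measured TCP pose, the force and the opening at its end, in the units of the state.
- manip.state(): the state, without advancing time (a new reading comes with each control period).
- manip.grab_frame(name): name is "side" or "top"; returns the picture (400x640x3 uint8, red, green, blue); there is no depth.
- manip.calibration(name): a dict with "fx", "fy", "cx", "cy" (pixels), "k1" (the pictures are not rectified: a ray, as slopes to the right and down, at radius r is drawn at 1 + k1 r^2 times it, then the intrinsics apply), "cam_to_world" (4x4, takes a point from camera to world coordinates). Camera axes: x right, y up, looking along -z (the intrinsics and any distortion apply to the point x, -y, -z); pixel columns grow to the right and rows downward; lengths in m; the calibration is good to about 2 mm. A picture is of the moment at which its call begins. calibration takes no time and is no camera call.
- manip.job_done(): hands the job in, once; it reports no verdict.
The state is a dict: "time": time; "joint_pos": joint angles; "joint_vel": joint speeds; "joint_efforts": joint torques, N m; "tool_pos": TCP position; "tool_rot": TCP orientation; "contact_force": force on the tool from outside, world axes, zero at the start; "ft_torque": the same for the moment, N m; "gripper_width": opening from 0.0 (shut) to 1.0 (fully open).
Only numpy, scipy, OpenCV 4.12 (cv2) and the standard library are available. Lean on these libraries where they do the work, as an engineer would, in place of code of your own. Each camera call takes 0.05 s, during which the arm holds its last target. There are 200 camera calls.

## Working session

There is one attempt and no reset: what is moved stays moved. The work goes in short steps, Python scripts to look and compute and a shell command to move; the robot and the scene stay as the last step left them, time stands still between calls to the robot, and variables do not carry over. Pictures are saved under pics/ and viewed, about 12 in all and at most 16, crops included, and the job is handed in when it is done.

```bash
mkdir -p pics; ls
python3 - <<'E'
from plant import manip
import cv2
for n in("top","side"):
    cv2.imwrite(f"pics/{n}0.png",manip.grab_frame(n)[:,:,::-1]); print(n,manip.calibration(n))
print(manip.state(), manip.tcp_to_tips)
E
```

```text
pics
top {'fx': 446.7763511065626, 'fy': 446.7763511065626, 'cx': 316.35758838111565, 'cy': 205.61037131424285, 'k1': 0.011446689895403369, 'cam_to_world': array([[ 0.01023822,  0.99669108, -0.08063542,  0.42699347],
       [-0.99988729,  0.00931871, -0.01177143, -0.0605977 ],
       [-0.01098107,  0.08074685,  0.99667415,  1.0330272 ],
       [ 0.        ,  0.        ,  0.        ,  1.        ]])}
side {'fx': 437.9523640017439, 'fy': 437.9523640017439, 'cx': 322.9695466796505, 'cy': 199.21736905165486, 'k1': -0.021875557919743154, 'cam_to_world': array([[ 0.80234634,  0.30484162, -0.51313929, -0.00873547],
       [-0.59685507,  0.40677837, -0.69158903, -0.74882863],
       [-0.00209115,  0.86116371,  0.50832341,  0.56415719],
       [ 0.        ,  0.        ,  0.        ,  1.        ]])}
{'time': 0.1, 'joint_pos': array([ 1.06799815e+00,  5.33063962e-02,  1.61416603e+00,  1.15606482e-05,
        1.47600847e+00, -1.19019911e-01]), 'joint_vel': array([-8.52517150e-04, -9.53714702e-04, -2.45843522e-03,  3.79197816e-05,
       -1.11917938e-04, -2.69390249e-03]), 'joint_efforts': array([ 2.75398435e-06, -3.94902992e+01, -3.71362317e+01, -9.36221818e-05,
        3.89996596e-03,  8.89322962e-06]), 'tool_pos': array([0.23376859, 0.57906576, 0.2521707 ]), 'tool_rot': array([ 4.26235717e-04,  8.28983219e-01,  5.59272680e-01, -8.42449422e-04]), 'contact_force': array([-0.40213759, -0.84206171, -0.16357515]), 'ft_torque': array([ 0.01829804, -0.04434274, -0.02504901]), 'gripper_width': 1.002501831558136} 0.022
```

View pics/top0.png

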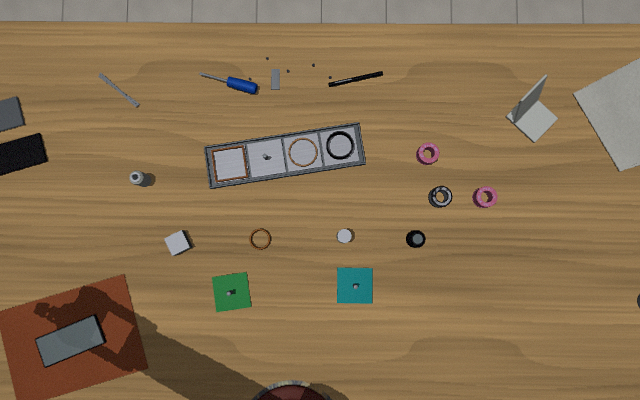

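View pics/side0.png

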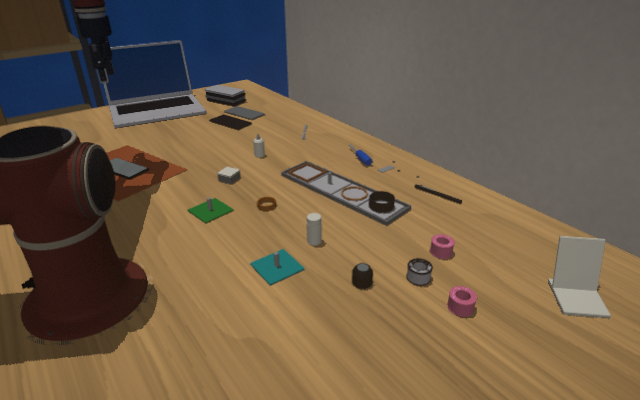

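```bash
cat > h.py <<'E'
import cv2, numpy as np
from plant import manip
from scipy.spatial.transform import Rotation as R
def cal(n):
    c=manip.calibration(n); K=np.array([[c['fx'],0,c['cx']],[0,c['fy'],c['cy']],[0,0,1.]])
    return K,np.array([c['k1'],0,0,0.]),c['cam_to_world']
def ray(n,uv,z):
    K,d,T=cal(n); p=cv2.undistortPoints(np.array(uv,float).reshape(-1,1,2),K,d)[:,0]
    v=np.c_[p[:,0],-p[:,1],-np.ones(len(p))]@T[:3,:3].T; o=T[:3,3]
    return o+v*((z-o[2])/v[:,2])[:,None]
def proj(n,P):
    K,d,T=cal(n); W=np.linalg.inv(T); F=np.diag([1,-1,-1.])
    q=(np.atleast_2d(P)@W[:3,:3].T+W[:3,3])@F
    return cv2.projectPoints(q.reshape(-1,1,3),np.zeros(3),np.zeros(3),K,d)[0][:,0]
def goto(p,yaw=None):
    """shift in tool axes (cm) and rotvec (deg) to TCP p; yaw = world angle of jaw axis, tool down"""
    s=manip.state(); q=s['tool_rot']; A=R.from_quat([q[1],q[2],q[3],q[0]])
    l=A.inv().apply(np.array(p)-s['tool_pos'])*100
    out=[l.round(2)]
    if yaw is not None:
        best=min((R.from_euler('z',yaw+k*np.pi)*R.from_euler('x',np.pi) for k in(0,1)),key=lambda B:(A.inv()*B).magnitude())
        out.append(np.degrees((A.inv()*best).as_rotvec()).round(1))
    return out
def yaw():
    q=manip.state()['tool_rot']; x=R.from_quat([q[1],q[2],q[3],q[0]]).as_matrix()[:,0]; return np.arctan2(x[1],x[0])
E
python3 - <<'E'
from h import *
im=cv2.imread('pics/top0.png')
hsv=cv2.cvtColor(im,cv2.COLOR_BGR2HSV); print(hsv[243,178],hsv[260,300],hsv[239,416],hsv[178,137])
m=((hsv[...,1]<75)|(hsv[...,2]<45)).astype(np.uint8)*255
for nm,(u,v,r,z) in dict(flux=(137,178,14,.05),box=(178,243,18,.026),capped=(345,236,13,.064),loupe=(416,239,15,.026),reel=(440,196,16,.03)).items():
    w=np.zeros_like(m); w[v-r:v+r,u-r:u+r]=m[v-r:v+r,u-r:u+r]
    c=max(cv2.findContours(w,0,2)[0],key=cv2.contourArea); (cc,rad)=cv2.minEnclosingCircle(c); M=cv2.moments(c)
    print(nm,np.round(cc,1),round(rad,1),'mom',round(M['m10']/M['m00'],1),round(M['m01']/M['m00'],1),ray('top',cc,z).round(4),[np.round(k,1) for k in cv2.minAreaRect(c)])
out=cv2.cvtColor(m,cv2.COLOR_GRAY2BGR)
big=cv2.resize(im[110:260,120:380],None,fx=3,fy=3,interpolation=cv2.INTER_CUBIC); cv2.imwrite('pics/c1.png',big)
b2=cv2.resize(np.hstack([np.vstack([im[165:265,120:200],out[165:265,120:200]]),np.vstack([im[165:265,390:470],out[165:265,390:470]])]),None,fx=3,fy=3); cv2.imwrite('pics/c2.png',b2)
print(proj('top',manip.state()['tool_pos']),proj('side',manip.state()['tool_pos']))
E
```

```text
[117  14 176] [ 17 115 135] [ 90  31 100] [110  22 106]
flux [139.5 178.5] 11.1 mom 139.6 178.4 [[0.5633 0.345  0.05  ]] [array([139.6, 178.4]), array([22.1, 13.6]), np.float64(18.4)]
box [177.9 242.2] 14.6 mom 177.6 242.5 [[0.4229 0.2621 0.026 ]] [array([177.5, 242.5]), array([21. , 22.8]), np.float64(63.4)]
capped [343.6 235.8] 7.6 mom 343.7 235.6 [[ 0.4404 -0.1087  0.064 ]] [array([343.5, 235.5]), array([13., 15.]), np.float64(90.0)]
loupe [415.3 238.5] 9.4 mom 415.2 238.7 [[ 0.4367 -0.2712  0.026 ]] [array([415., 239.]), array([16., 18.]), np.float64(90.0)]
reel [440. 197.] 11.7 mom 439.9 196.4 [[ 0.5302 -0.3264  0.03  ]] [array([440. , 196.5]), array([21., 22.]), np.float64(90.0)]
[[-54.10562342 351.73461039]] [[106.78845874  74.20951215]]
```

View pics/c1.png

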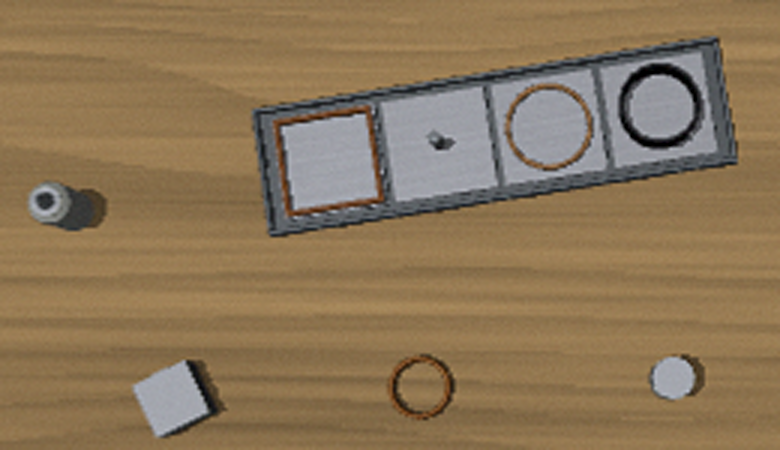

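View pics/c2.png

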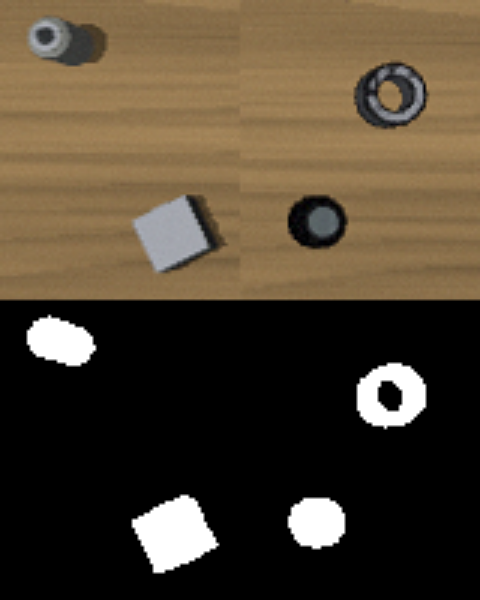

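Square, post, ring and cup sit left to right in the caddy, and the parts are all identified. Next I turn these pixels into points.

Run:
```python
from h import *
f=lambda u,v:(u/3+120,v/3+110)
C=ray('top',[f(253,112),f(718,38),f(737,160),f(271,236)],.012)
print('caddy sides',[round(np.linalg.norm(C[i]-C[(i+1)%4]),4) for i in range(4)]); c=C.mean(0)
a=(C[1]-C[0]+C[2]-C[3]); a/=np.linalg.norm(a); print('centre',c.round(4),'row dir deg',np.degrees(np.arctan2(a[1],a[0])).round(1))
for n,k,uv,z in(('square',-129,(330,160.5),.014),('post',-43,(434,135),.04),('ring',43,(549,126),.014),('cup',129,(660,105),.034)):
    print(n,(c+a*k/1000)[:2].round(4),ray('top',f(*uv),z)[0,:2].round(4))
obj=dict(flux=((136.3,178),.050),nozz=((135.3,177),.071),box=((177.6,242.8),.026),reel=((442,196.5),.03),loupe=((417.7,238.7),.036))
for n,(uv,z) in obj.items(): print(n,ray('top',uv,z)[0].round(4))
for n,uv,z in(('flux',(259,139),.060),('box',(229,173),.026),('reel',(420,265),.03),('loupe',(363,267),.036)): print('side',n,ray('side',uv,z)[0].round(4))
print('yaw',np.degrees(yaw()), goto([.563,.353,.15],np.radians(9)))
```

```text
caddy sides [np.float64(0.3645), np.float64(0.0966), np.float64(0.3629), np.float64(0.0979)]
centre [0.6255 0.0253 0.012 ] row dir deg -80.3
square [0.6036 0.1525] [0.6052 0.1519]
post [0.6182 0.0677] [0.6206 0.0688]
ring [ 0.6327 -0.017 ] [ 0.6335 -0.0164]
cup [ 0.6473 -0.1018] [ 0.6461 -0.101 ]
flux [0.5644 0.3522 0.05  ]
nozz [0.5636 0.3456 0.071 ]
box [0.4215 0.2628 0.026 ]
reel [ 0.5313 -0.3309  0.03  ]
loupe [ 0.4361 -0.2744  0.036 ]
side flux [0.5579 0.3317 0.06  ]
side box [0.4148 0.2469 0.026 ]
side reel [ 0.5313 -0.3322  0.03  ]
side loupe [ 0.435  -0.2765  0.036 ]
yaw 68.01107441493002 [array([-8.62, 39.  , 10.22]), array([ 0. ,  0.1, 59. ])]
```

```bash
python3 -m pendant '{"linear":[[-8.6,39,10],[-8.6,39,10],[-8.6,39,10],[-8.6,39,10],[-8.6,39,10],[-8.6,39,10],[-8.6,39,10],[-8.6,39,10],[-8.6,39,10],[-8.6,39,10]],"rotation":[[0,0,59],[0,0,59],[0,0,59],[0,0,59],[0,0,59],[0,0,59],[0,0,59],[0,0,59],[0,0,59],[0,0,59]],"grip":[0,0,0,0,0,0,0,0,0,0]}'
python3 - <<'E'
from h import *
t=manip.grab_frame('top')[:,:,::-1];s=manip.grab_frame('side')[:,:,::-1]
P=manip.state()['tool_pos'];print(P,np.degrees(yaw()),goto([.564,.350,.08],np.radians(9.7)))
print(proj('top',P),proj('side',P))
a=cv2.resize(t[100:230,80:240],None,fx=2.5,fy=2.5);b=cv2.resize(s[60:190,180:340],None,fx=2.5,fy=2.5);cv2.imwrite('pics/m1.png',np.hstack([a,b]))
E
```

```text
time: 0.93
tool_pos: [0.5648, 0.3517, 0.152]
tool_rot: [0.0, 0.997, 0.078, -0.001]
contact_force: [1.6, 0.1, 0.3]
gripper_width: 1.001
[0.56599963 0.34960623 0.15043806] 8.682429094255966 [array([-0.17, -0.09,  7.04]), array([ 0.1,  0.2, -1. ])]
[[116.84601318 170.06087963]] [[256.03531116 107.34307045]]
```

View pics/m1.png

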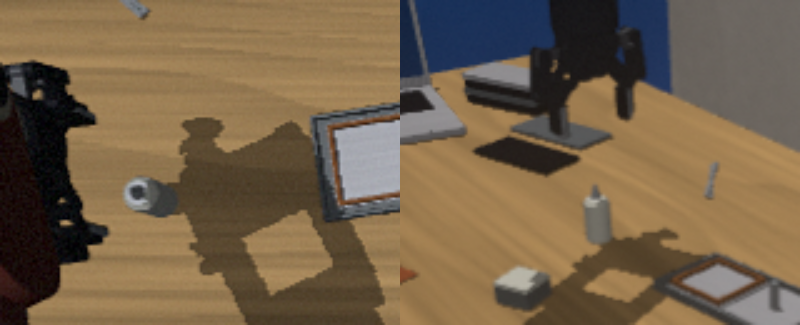

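Run:
```python
from h import *
print(ray('side',(258,135.2),.071),ray('side',(259,141),.05),ray('side',(259.2,156),.002))
```

```text
[[0.55747423 0.33521871 0.071     ]] [[0.56155861 0.33969543 0.05      ]] [[0.55787802 0.33928469 0.002     ]]
```

```bash
python3 - <<'E'
from h import *
print(goto([.564,.347,.05],np.radians(9.7)))
E
python3 -m pendant '{"linear":[[-0.2,0.2,2],[-0.2,0.2,5],[-0.2,0.2,8],[-0.2,0.2,10],[-0.2,0.2,10],[-0.2,0.2,10],[-0.2,0.2,10],[-0.2,0.2,10],[-0.2,0.2,10],[-0.2,0.2,10]],"rotation":[[0,0,-1],[0,0,-1],[0,0,-1],[0,0,-1],[0,0,-1],[0,0,-1],[0,0,-1],[0,0,-1],[0,0,-1],[0,0,-1]],"grip":[0,0,0,0,0,0,1,1,1,1]}'
python3 -m pendant '{"linear":[[0,0,0],[0,0,0],[0,0,0],[0,0,0],[0,0,0],[0,0,0],[0,0,0],[0,0,-1],[0,0,-3],[0,0,-5]],"rotation":[[0,0,0],[0,0,0],[0,0,0],[0,0,0],[0,0,0],[0,0,0],[0,0,0],[0,0,0],[0,0,0],[0,0,0]],"grip":[1,1,1,1,1,1,1,1,1,1]}'
python3 - <<'E'
from h import *
t=manip.grab_frame('top')[:,:,::-1];s=manip.grab_frame('side')[:,:,::-1]
P=manip.state()['tool_pos'];print(manip.state()['gripper_width'],P,np.degrees(yaw()),goto([.647,-.1015,.13],np.radians(9.7)))
print(proj('top',P),proj('side',P))
a=cv2.resize(t[120:220,80:200],None,fx=3,fy=3);b=cv2.resize(s[90:190,200:320],None,fx=3,fy=3);cv2.imwrite('pics/m2.png',np.hstack([a,b]))
E
```

```text
[array([-0.21,  0.2 , 10.04]), array([ 0.1,  0.2, -1. ])]
time: 1.87
tool_pos: [0.5627, 0.352, 0.0552]
tool_rot: [-0.001, 0.996, 0.087, 0.001]
contact_force: [0.2, 0.3, -0.4]
gripper_width: 0.454
time: 2.7
tool_pos: [0.5606, 0.3509, 0.1026]
tool_rot: [0.001, 0.996, 0.087, -0.002]
contact_force: [0.0, -0.5, 0.0]
gripper_width: 0.35
0.3363832041878835 [0.56406869 0.35255923 0.10784821] 10.012586341615773 [array([ 0.29, 46.15, -2.3 ]), array([-0.1, -0.4,  0.3])]
[[124.68936541 174.21847677]] [[256.1027232  121.19024042]]
```

View pics/m2.png

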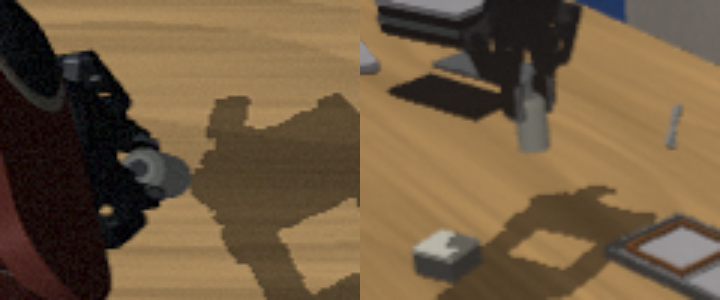

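```bash
cat >> h.py <<'E'
import json
def fin(l,rz=0):
    "dead-reckon the commanded pose after a move's last row"
    p,a=json.load(open('pose.json')); r=np.radians(a); c,s=np.cos(r),np.sin(r)
    p=np.array(p)+np.array([c*l[0]+s*l[1],s*l[0]-c*l[1],-l[2]])/100
    json.dump([p.tolist(),a-rz],open('pose.json','w')); return p
def need(p,ya=None):
    q,a=json.load(open('pose.json')); r=np.radians(a); c,s=np.cos(r),np.sin(r); d=(np.array(p)-q)*100
    print('need',np.round([c*d[0]+s*d[1],s*d[0]-c*d[1],-d[2]],2),'rz',None if ya is None else round((a-ya+90)%180-90,1),'from',np.round(q,4),a)
E
python3 - <<'E'
from h import *
json.dump([[.234,.58,.253],68.0],open('pose.json','w'))
fin([-8.6,39,10],59);fin([-.2,.2,10],-1);fin([0,0,-5])
need([.6468,-.1015,.12])
need([.6468,-.1015,.062])
E
```

```text
need [ 0.51 46.13 -1.7 ] rz None from [0.5617 0.3519 0.103 ] 10.0
need [ 0.51 46.13  4.1 ] rz None from [0.5617 0.3519 0.103 ] 10.0
```

```bash
python3 -m pendant '{"linear":[[0,2,-1.7],[0.1,6,-1.7],[0.2,10,-1.7],[0.2,14,-1.7],[0.3,18,-1.7],[0.3,22,-1.7],[0.4,26,-1.7],[0.4,30,-1.7],[0.5,34,-1.7],[0.5,38,-1.7]],"rotation":[[0,0,0],[0,0,0],[0,0,0],[0,0,0],[0,0,0],[0,0,0],[0,0,0],[0,0,0],[0,0,0],[0,0,0]],"grip":[1,1,1,1,1,1,1,1,1,1]}'
python3 -m pendant '{"linear":[[0,4,0],[0,7,0],[0,8.1,0],[0,8.1,0],[0,8.1,0],[0,8.1,0],[0,8.1,0],[0,8.1,0],[0,8.1,0],[0,8.1,0]],"rotation":[[0,0,0],[0,0,0],[0,0,0],[0,0,0],[0,0,0],[0,0,0],[0,0,0],[0,0,0],[0,0,0],[0,0,0]],"grip":[1,1,1,1,1,1,1,1,1,1]}'
python3 - <<'E'
from h import *
fin([.5,38,-1.7]);fin([0,8.1,0]);need([.6468,-.1015,.062])
t=manip.grab_frame('top')[:,:,::-1];s=manip.grab_frame('side')[:,:,::-1]
a=cv2.resize(t[90:210,260:420],None,fx=2.5,fy=2.5);b=cv2.resize(s[110:230,300:460],None,fx=2.5,fy=2.5);cv2.imwrite('pics/m3.png',np.hstack([a,b]))
E
```

```text
time: 3.63
tool_pos: [0.6321, -0.0238, 0.1191]
tool_rot: [-0.0, 0.996, 0.087, -0.001]
contact_force: [0.3, 0.6, -0.1]
gripper_width: 0.344
time: 4.47
tool_pos: [0.6469, -0.1008, 0.1204]
tool_rot: [-0.0, 0.996, 0.088, 0.0]
contact_force: [-0.4, -0.4, -0.5]
gripper_width: 0.34
need [0.01 0.03 5.8 ] rz None from [ 0.6467 -0.1013  0.12  ] 10.0
```

View pics/m3.png

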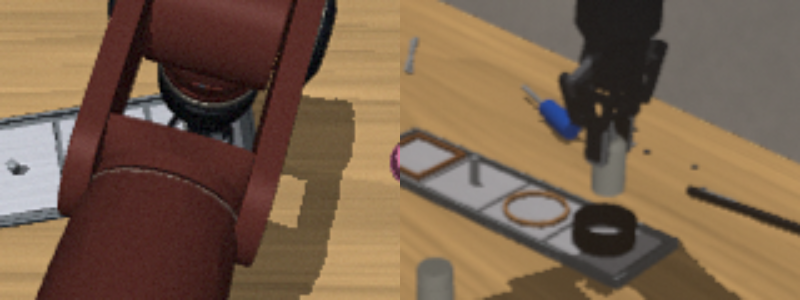

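```bash
python3 -m pendant '{"linear":[[0,0,1.5],[0,0,3],[0,0,4.5],[0,0,5.3],[0,0,5.8],[0,0,5.8],[0,0,5.8],[0,0,5.8],[0,0,5.8],[0,0,5.8]],"rotation":[[0,0,0],[0,0,0],[0,0,0],[0,0,0],[0,0,0],[0,0,0],[0,0,0],[0,0,0],[0,0,0],[0,0,0]],"grip":[1,1,1,1,1,1,1,1,0.3,0.3]}'
python3 -m pendant '{"linear":[[0,0,0],[0,0,0],[0,0,0],[0,0,0],[0,0,-1],[0,0,-3],[0,0,-6],[0,0,-9],[0,0,-9],[0,0,-9]],"rotation":[[0,0,0],[0,0,0],[0,0,0],[0,0,0],[0,0,0],[0,0,0],[0,0,0],[0,0,0],[0,0,0],[0,0,0]],"grip":[0.3,0.3,0.3,0.3,0.3,0.3,0,0,0,0]}'
python3 - <<'E'
from h import *
fin([0,0,5.8]);fin([0,0,-9]);need([.531,-.331,.10])
s=manip.grab_frame('side')[:,:,::-1]
cv2.imwrite('pics/m4.png',cv2.resize(s[120:320,300:500],None,fx=2.5,fy=2.5))
E
```

```text
time: 5.4
tool_pos: [0.6464, -0.1016, 0.0612]
tool_rot: [-0.0, 0.996, 0.087, -0.001]
contact_force: [-0.2, 0.7, -0.3]
gripper_width: 0.62
time: 6.23
tool_pos: [0.6488, -0.1022, 0.1566]
tool_rot: [0.001, 0.996, 0.087, 0.003]
contact_force: [0.2, 0.4, -0.8]
gripper_width: 1.001
need [-15.38  20.62   5.2 ] rz None from [ 0.6467 -0.1013  0.152 ] 10.0
```

View pics/m4.png

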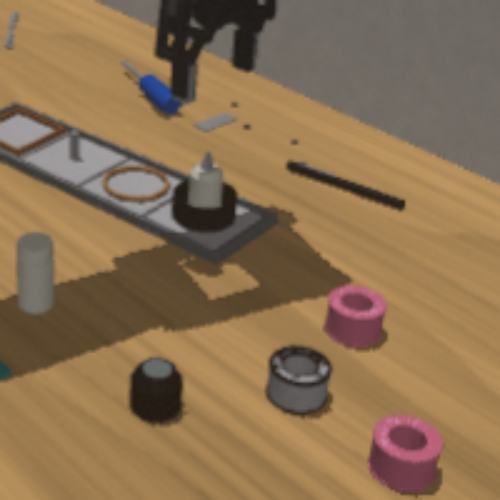

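```bash
python3 -m pendant '{"linear":[[-1.5,2,0],[-4,5.3,0],[-6.5,8.7,1],[-9,12,2],[-11.5,15.4,3],[-14,18.8,5],[-15.4,20.6,5.2],[-15.4,20.6,5.2],[-15.4,20.6,5.2],[-15.4,20.6,5.2]],"rotation":[[0,0,0],[0,0,0],[0,0,0],[0,0,0],[0,0,0],[0,0,0],[0,0,0],[0,0,0],[0,0,0],[0,0,0]],"grip":[0,0,0,0,0,0,0,0,0,0]}'
python3 -m pendant '{"linear":[[0,0,2],[0,0,4],[0,0,6],[0,0,7],[0,0,7.5],[0,0,7.5],[0,0,7.5],[0,0,7.5],[0,0,7.5],[0,0,7.5]],"rotation":[[0,0,0],[0,0,0],[0,0,0],[0,0,0],[0,0,0],[0,0,0],[0,0,0],[0,0,0],[0,0,0],[0,0,0]],"grip":[0,0,0,0,0,0,0,1,1,1]}'
python3 -m pendant '{"linear":[[0,0,0],[0,0,0],[0,0,0],[0,0,0],[0,0,0],[0,0,-1],[0,0,-3],[0,0,-6],[0,0,-9],[0,0,-9]],"rotation":[[0,0,0],[0,0,0],[0,0,0],[0,0,0],[0,0,0],[0,0,0],[0,0,0],[0,0,0],[0,0,0],[0,0,0]],"grip":[1,1,1,1,1,1,1,1,1,1]}'
python3 - <<'E'
from h import *
fin([-15.4,20.6,5.2]);fin([0,0,7.5]);fin([0,0,-9]);need([.619,.068,.115])
t=manip.grab_frame('top')[:,:,::-1];s=manip.grab_frame('side')[:,:,::-1]
a=cv2.resize(t[130:250,380:540],None,fx=2.5,fy=2.5);b=cv2.resize(s[180:300,360:520],None,fx=2.5,fy=2.5);cv2.imwrite('pics/m5.png',np.hstack([a,b]))
E
```

```text
time: 7.12
tool_pos: [0.5306, -0.3306, 0.0993]
tool_rot: [-0.001, 0.996, 0.087, -0.001]
contact_force: [0.4, 0.1, -0.5]
gripper_width: 1.003
time: 7.95
tool_pos: [0.5316, -0.3318, 0.0266]
tool_rot: [0.001, 0.996, 0.087, 0.001]
contact_force: [-0.5, 0.1, -0.7]
gripper_width: 0.604
time: 8.78
tool_pos: [0.5341, -0.3338, 0.123]
tool_rot: [0.004, 0.996, 0.087, 0.004]
contact_force: [0.8, -0.4, 0.8]
gripper_width: 0.535
need [ 15.61 -37.75  -0.  ] rz None from [ 0.5308 -0.3309  0.115 ] 10.0
```

View pics/m5.png

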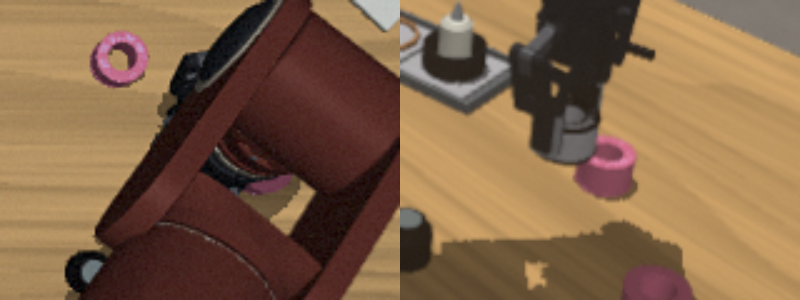

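```bash
python3 -m pendant '{"linear":[[0,0,-3],[1.5,-3.7,-3],[3,-7.3,-3],[4.5,-11,-3],[6,-14.5,-3],[7.5,-18.2,-3],[9,-21.8,-3],[10.5,-25.4,-3],[12,-29,-3],[13.5,-32.7,-3]],"rotation":[[0,0,0],[0,0,0],[0,0,0],[0,0,0],[0,0,0],[0,0,0],[0,0,0],[0,0,0],[0,0,0],[0,0,0]],"grip":[1,1,1,1,1,1,1,1,1,1]}'
python3 -m pendant '{"linear":[[1.2,-3,0],[2.1,-5,1],[2.1,-5.05,3],[2.1,-5.05,5],[2.1,-5.05,5],[2.1,-5.05,5],[2.1,-5.05,5],[2.1,-5.05,5],[2.1,-5.05,5],[2.1,-5.05,5]],"rotation":[[0,0,0],[0,0,0],[0,0,0],[0,0,0],[0,0,0],[0,0,0],[0,0,0],[0,0,0],[0,0,0],[0,0,0]],"grip":[1,1,1,1,1,1,1,1,1,1]}'
python3 - <<'E'
from h import *
fin([13.5,-32.7,-3]);fin([2.1,-5.05,5]);need([.619,.068,.034])
s=manip.grab_frame('side')[:,:,::-1]
cv2.imwrite('pics/m6.png',cv2.resize(s[120:220,270:430],None,fx=4,fy=4))
E
```

```text
time: 9.72
tool_pos: [0.6057, 0.0161, 0.143]
tool_rot: [-0.0, 0.996, 0.087, -0.002]
contact_force: [1.5, -0.0, -1.3]
gripper_width: 0.53
time: 10.55
tool_pos: [0.6198, 0.0672, 0.0967]
tool_rot: [0.0, 0.996, 0.087, 0.001]
contact_force: [0.4, 0.3, -1.3]
gripper_width: 0.527
need [0.01 0.   6.1 ] rz None from [0.6189 0.068  0.095 ] 10.0
```

View pics/m6.png

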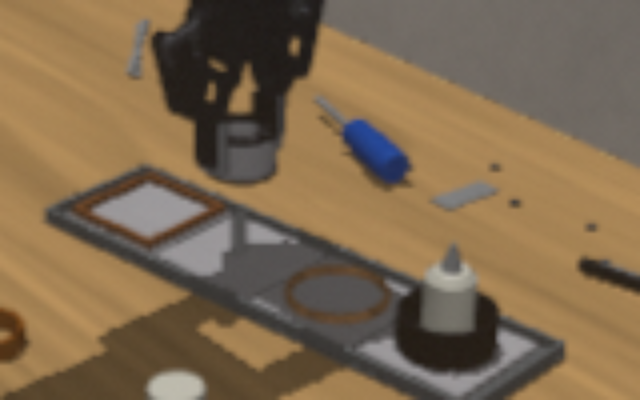

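Run:
```python
from h import *
print('post',ray('side',(330,171.7),.04),ray('side',(330,181.5),.008),'reel',ray('side',(329.5,161),.07))
print(proj('side',[[.619,.068,.04],[.619,.068,.07]]))
```

```text
post [[0.62035    0.06764269 0.04      ]] [[0.62357273 0.07153427 0.008     ]] reel [[0.62061922 0.07043399 0.07      ]]
[[329.51053563 171.79039129]
 [329.57352818 161.48621247]]
```

Post and reel agree within 3 mm (the hole gives 8 mm), so I lower it.

```bash
python3 -m pendant '{"linear":[[0,0,1],[0,0,2],[0,0,3],[0,0,4],[0,0,5],[0,0,5.7],[0,0,6.1],[0,0,6.1],[0,0,6.1],[0,0,6.1]],"rotation":[[0,0,0],[0,0,0],[0,0,0],[0,0,0],[0,0,0],[0,0,0],[0,0,0],[0,0,0],[0,0,0],[0,0,0]],"grip":[1,1,1,1,1,1,1,1,1,0.2]}'
python3 -m pendant '{"linear":[[0,0,0],[0,0,0],[0,0,0],[0,0,0],[0,0,-1],[0,0,-3],[0,0,-6],[0,0,-9],[0,0,-12],[0,0,-12]],"rotation":[[0,0,0],[0,0,0],[0,0,0],[0,0,0],[0,0,0],[0,0,0],[0,0,0],[0,0,0],[0,0,0],[0,0,0]],"grip":[0.2,0.2,0.2,0.2,0.2,0.2,0,0,0,0]}'
python3 - <<'E'
from h import *
fin([0,0,6.1]);fin([0,0,-12]);need([.4355,-.2755,.10])
s=manip.grab_frame('side')[:,:,::-1]
cv2.imwrite('pics/m7.png',cv2.resize(s[130:290,270:430],None,fx=3.5,fy=3.5))
E
```

```text
time: 11.43
tool_pos: [0.6194, 0.0676, 0.0344]
tool_rot: [0.0, 0.996, 0.087, 0.0]
contact_force: [-0.0, -0.4, 0.3]
gripper_width: 0.656
time: 12.27
tool_pos: [0.6233, 0.0676, 0.1635]
tool_rot: [0.001, 0.996, 0.087, 0.007]
contact_force: [1.4, -0.4, 1.7]
gripper_width: 0.997
need [-24.02  30.64   5.4 ] rz None from [0.6189 0.068  0.154 ] 10.0
```

View pics/m7.png

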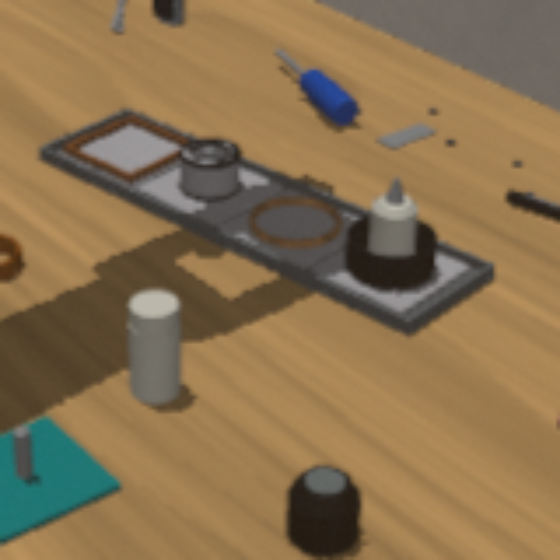

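```bash
python3 -m pendant '{"linear":[[-2,2.5,0],[-4.5,5.7,0],[-7,9,0],[-9.5,12.2,0],[-12,15.4,0],[-14.5,18.6,0],[-17,21.8,1],[-19.5,25,2],[-22,28.2,4],[-24,30.6,5.4]],"rotation":[[0,0,0],[0,0,0],[0,0,0],[0,0,0],[0,0,0],[0,0,0],[0,0,0],[0,0,0],[0,0,0],[0,0,0]],"grip":[0,0,0,0,0,0,0,0,0,0]}'
python3 -m pendant '{"linear":[[0,0,0],[0,0,2],[0,0,4],[0,0,6],[0,0,6.9],[0,0,6.9],[0,0,6.9],[0,0,6.9],[0,0,6.9],[0,0,6.9]],"rotation":[[0,0,0],[0,0,0],[0,0,0],[0,0,0],[0,0,0],[0,0,0],[0,0,0],[0,0,0],[0,0,0],[0,0,0]],"grip":[0,0,0,0,0,0,0,1,1,1]}'
python3 -m pendant '{"linear":[[0,0,0],[0,0,0],[0,0,0],[0,0,0],[0,0,0],[0,0,-1],[0,0,-3],[0,0,-6],[0,0,-9],[0,0,-10]],"rotation":[[0,0,0],[0,0,0],[0,0,0],[0,0,0],[0,0,0],[0,0,0],[0,0,0],[0,0,0],[0,0,0],[0,0,0]],"grip":[1,1,1,1,1,1,1,1,1,1]}'
python3 - <<'E'
from h import *
fin([-24,30.6,5.4]);fin([0,0,6.9]);fin([0,0,-10]);need([.633,-.017,.12])
s=manip.grab_frame('side')[:,:,::-1]
cv2.imwrite('pics/m8.png',cv2.resize(s[130:290,270:430],None,fx=3.5,fy=3.5))
E
```

```text
time: 13.15
tool_pos: [0.4342, -0.277, 0.0993]
tool_rot: [0.0, 0.996, 0.087, -0.0]
contact_force: [0.8, 0.3, -0.5]
gripper_width: 0.999
time: 13.98
tool_pos: [0.4367, -0.276, 0.0327]
tool_rot: [0.001, 0.996, 0.087, 0.001]
contact_force: [-0.7, 0.8, 0.7]
gripper_width: 0.607
time: 14.82
tool_pos: [0.4376, -0.277, 0.1364]
tool_rot: [0.003, 0.996, 0.087, 0.003]
contact_force: [0.8, 0.1, 1.0]
gripper_width: 0.437
need [ 23.91 -21.98   1.1 ] rz None from [ 0.4357 -0.275   0.131 ] 10.0
```

View pics/m8.png

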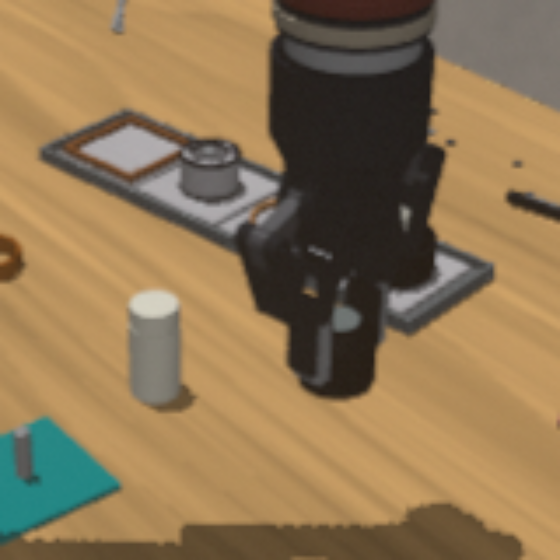

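```bash
python3 -m pendant '{"linear":[[2,-2,-0.5],[4.7,-4.3,-0.5],[7.4,-6.8,-0.5],[10.1,-9.3,-0.5],[12.8,-11.8,-0.5],[15.5,-14.3,-0.5],[18.2,-16.8,-0.5],[20.9,-19.3,-0.5],[23,-21.2,-0.5],[23.9,-22,-0.5]],"rotation":[[0,0,0],[0,0,0],[0,0,0],[0,0,0],[0,0,0],[0,0,0],[0,0,0],[0,0,0],[0,0,0],[0,0,0]],"grip":[1,1,1,1,1,1,1,1,1,1]}'
python3 -m pendant '{"linear":[[0,0,0],[0,0,2],[0,0,4],[0,0,6],[0,0,8],[0,0,9],[0,0,9.6],[0,0,9.6],[0,0,9.6],[0,0,9.6]],"rotation":[[0,0,0],[0,0,0],[0,0,0],[0,0,0],[0,0,0],[0,0,0],[0,0,0],[0,0,0],[0,0,0],[0,0,0]],"grip":[1,1,1,1,1,1,1,1,1,0.3]}'
python3 -m pendant '{"linear":[[0,0,0],[0,0,0],[0,0,0],[0,0,0],[0,0,-1],[0,0,-3],[0,0,-6],[0,0,-9],[0,0,-12],[0,0,-12]],"rotation":[[0,0,0],[0,0,0],[0,0,0],[0,0,0],[0,0,0],[0,0,0],[0,0,0],[0,0,0],[0,0,0],[0,0,0]],"grip":[0.3,0.3,0.3,0.3,0.3,0.3,0,0,0,0]}'
python3 - <<'E'
from h import *
fin([23.9,-22,-.5]);fin([0,0,9.6]);fin([0,0,-12]);need([.4215,.2625,.11],24.4)
s=manip.grab_frame('side')[:,:,::-1]
a=s[130:230,270:430]; b=np.zeros((100,160,3),np.uint8); 
cv2.imwrite('pics/m9.png',cv2.resize(np.hstack([a,s[120:220,190:290]]),None,fx=3,fy=3))
E
```

```text
time: 15.7
tool_pos: [0.6335, -0.0142, 0.1344]
tool_rot: [-0.001, 0.996, 0.089, -0.001]
contact_force: [-0.5, -0.6, 0.1]
gripper_width: 0.442
time: 16.53
tool_pos: [0.6328, -0.0181, 0.0406]
tool_rot: [0.0, 0.996, 0.087, 0.0]
contact_force: [0.3, 0.9, 0.1]
gripper_width: 0.567
time: 17.37
tool_pos: [0.6372, -0.0178, 0.1696]
tool_rot: [0.002, 0.996, 0.087, 0.007]
contact_force: [1.0, -0.3, 1.6]
gripper_width: 1.002
need [-15.96 -31.18   5.  ] rz -14.4 from [ 0.6328 -0.0169  0.16  ] 10.0
```

View pics/m9.png

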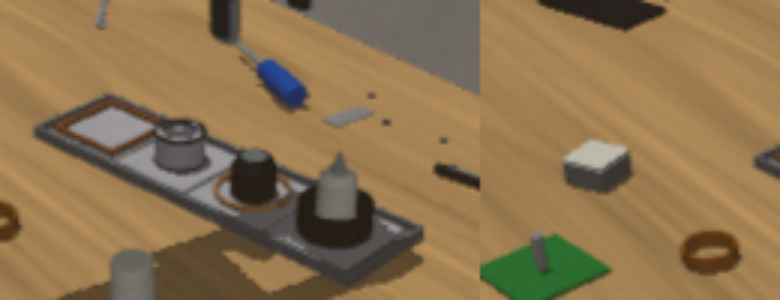

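```bash
python3 -m pendant '{"linear":[[-1,-2,0],[-2.8,-5.5,0],[-4.6,-9,0],[-6.4,-12.5,0],[-8.2,-16,0],[-10,-19.5,1],[-11.8,-23,2],[-13.6,-26.5,3],[-15.2,-29.7,4],[-16,-31.2,5]],"rotation":[[0,0,0],[0,0,-2],[0,0,-4],[0,0,-6],[0,0,-8],[0,0,-10],[0,0,-12],[0,0,-14.4],[0,0,-14.4],[0,0,-14.4]],"grip":[0,0,0,0,0,0,0,0,0,0]}'
python3 -m pendant '{"linear":[[0,0,0],[0,0,2],[0,0,4],[0,0,6],[0,0,7.5],[0,0,8],[0,0,8],[0,0,8],[0,0,8],[0,0,8]],"rotation":[[0,0,0],[0,0,0],[0,0,0],[0,0,0],[0,0,0],[0,0,0],[0,0,0],[0,0,0],[0,0,0],[0,0,0]],"grip":[0,0,0,0,0,0,0,1,1,1]}'
python3 -m pendant '{"linear":[[0,0,0],[0,0,0],[0,0,0],[0,0,0],[0,0,0],[0,0,-1],[0,0,-3],[0,0,-6],[0,0,-8],[0,0,-8]],"rotation":[[0,0,0],[0,0,0],[0,0,0],[0,0,0],[0,0,0],[0,0,0],[0,0,0],[0,0,0],[0,0,0],[0,0,0]],"grip":[1,1,1,1,1,1,1,1,1,1]}'
python3 - <<'E'
from h import *
fin([-16,-31.2,5],-14.4);fin([0,0,8]);fin([0,0,-8]);need([.6045,.152,.11],9.8)
s=manip.grab_frame('side')[:,:,::-1];t=manip.grab_frame('top')[:,:,::-1]
cv2.imwrite('pics/m10.png',cv2.resize(np.hstack([t[190:300,130:240],s[100:210,180:290]]),None,fx=3.5,fy=3.5))
E
```

```text
time: 18.25
tool_pos: [0.4179, 0.2643, 0.1088]
tool_rot: [-0.0, 0.977, 0.213, -0.001]
contact_force: [0.8, 0.7, -0.3]
gripper_width: 1.001
time: 19.08
tool_pos: [0.4223, 0.2624, 0.0317]
tool_rot: [-0.0, 0.977, 0.211, 0.001]
contact_force: [-0.5, 0.1, -0.4]
gripper_width: 0.602
time: 19.92
tool_pos: [0.4239, 0.2635, 0.1159]
tool_rot: [-0.001, 0.977, 0.212, 0.004]
contact_force: [0.9, 0.2, 1.2]
gripper_width: 0.497
need [12.13 17.65 -0.  ] rz 14.6 from [0.4211 0.2626 0.11  ] 24.4
```

View pics/m10.png

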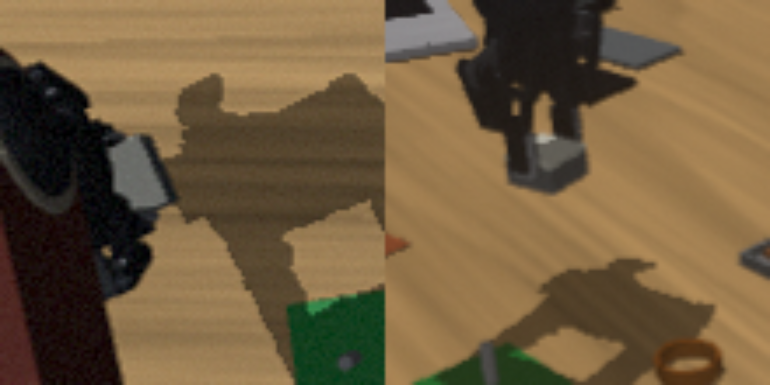

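```bash
python3 -m pendant '{"linear":[[1,1.5,-1],[3,4.5,-1],[5,7.5,-1],[7,10.2,-1],[9,13,-1],[11,16,-1],[12.1,17.6,-1],[12.1,17.6,-1],[12.1,17.6,-1],[12.1,17.6,-1]],"rotation":[[0,0,2],[0,0,4],[0,0,6],[0,0,8],[0,0,10],[0,0,12],[0,0,14.6],[0,0,14.6],[0,0,14.6],[0,0,14.6]],"grip":[1,1,1,1,1,1,1,1,1,1]}'
python3 -m pendant '{"linear":[[0,0,1.5],[0,0,3],[0,0,4.5],[0,0,6],[0,0,7.2],[0,0,7.8],[0,0,8.1],[0,0,8.1],[0,0,8.1],[0,0,8.1]],"rotation":[[0,0,0],[0,0,0],[0,0,0],[0,0,0],[0,0,0],[0,0,0],[0,0,0],[0,0,0],[0,0,0],[0,0,0]],"grip":[1,1,1,1,1,1,1,1,1,0.25]}'
python3 -m pendant '{"linear":[[0,0,0],[0,0,0],[0,0,0],[0,0,0],[0,0,-1],[0,0,-3],[0,0,-6],[0,0,-9],[0,0,-12],[0,0,-14]],"rotation":[[0,0,0],[0,0,0],[0,0,0],[0,0,0],[0,0,0],[0,0,0],[0,0,0],[0,0,0],[0,0,0],[0,0,0]],"grip":[0.25,0.25,0.25,0.25,0.25,0.25,0,0,0,0]}'
python3 -m pendant '{"linear":[[-1,-2,0],[-2,-5,0],[-3,-8,0],[-4,-12,0],[-5,-16,0],[-6,-20,0],[-7,-24,0],[-8,-28,0],[-9,-32,0],[-9,-32,0]],"rotation":[[0,0,0],[0,0,0],[0,0,0],[0,0,0],[0,0,0],[0,0,0],[0,0,0],[0,0,0],[0,0,0],[0,0,0]],"grip":[0,0,0,0,0,0,0,0,0,0]}'
python3 - <<'E'
from h import *
s=manip.grab_frame('side')[:,:,::-1];t=manip.grab_frame('top')[:,:,::-1]
a=cv2.resize(t[110:260,180:460],None,fx=2.5,fy=2.5);b=cv2.resize(s[130:250,255:450],(700,375+0))
cv2.imwrite('pics/f1.png',cv2.resize(np.vstack([a,cv2.resize(b,(700,430))]),(520,600)) if 0 else cv2.resize(np.vstack([a,cv2.resize(b,(700,430))]),(522,600)))
E
```

```text
time: 20.85
tool_pos: [0.6024, 0.1521, 0.1184]
tool_rot: [-0.0, 0.996, 0.086, -0.002]
contact_force: [-0.6, 0.8, -0.7]
gripper_width: 0.499
time: 21.68
tool_pos: [0.6042, 0.1522, 0.0398]
tool_rot: [-0.0, 0.996, 0.086, 0.001]
contact_force: [-0.7, 0.1, -0.7]
gripper_width: 0.623
time: 22.52
tool_pos: [0.6053, 0.152, 0.184]
tool_rot: [-0.0, 0.996, 0.086, 0.002]
contact_force: [0.1, 0.6, 1.1]
gripper_width: 0.999
time: 23.35
tool_pos: [0.4575, 0.4575, 0.1804]
tool_rot: [-0.002, 0.996, 0.089, -0.0]
contact_force: [-0.3, -0.4, -0.0]
gripper_width: 0.997
```

View pics/f1.png

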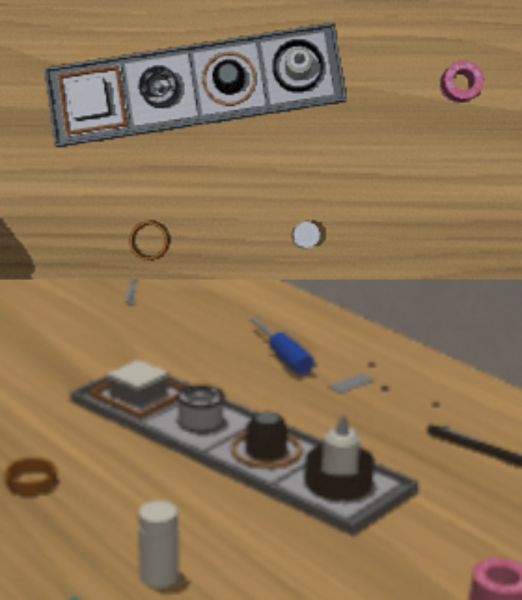

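All four sit in their holders, upright and roughly centred; the bottle and the tape roll have not moved. Handing in.

```bash
python3 -c "
from plant import manip
print(manip.job_done())"
```

```text
the job is handed in; nothing more can be done
None
```

I filled the caddy in the order asked: flux bottle in the cup, solder reel over the post, loupe in the ring, parts box lid up in the square frame. I handed it in at about 23.5 s of the 109 s allowed.

- **Final look:** The last top and side pictures show all four upright or flat and roughly centred inside their holders. The capped bottle, the tape roll and the pink look-alike in view stand where they were, and the gripper is clear. I judged this by eye. I did not measure the seating height; each part was let go about 1 mm above its floor.
- **Forces:** The wrist force read at most about 2 N at the end of each move.
- **Disagreements:** For the far parts (flux bottle, parts box), the side camera read y about 12–15 mm lower than the top camera. I used the top camera, and both grasps held. The measured TCP position was noisy by 2–4 mm, and up to about 1 cm just after quick lifts, so from the second part on I worked from the commanded poses.

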